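# Take the go gauge off its sprung-keeper hook and find the die shoe it fits

### The job

Take the wooden-handled go gauge off the sloping rack: its stud is trapped under the hook's lip, so press the sprung keeper open with the stud and hold it open while you lift the gauge out. Then find by feel which of the two look-alike die shoes lets the blade slide fully home, and leave the gauge standing there upright and let go. Leave the hammer, the tin and the firebrick where they are.

Things in the scene. Friction and masses are not known exactly. Their poses are not given: they have to be found in the camera images.
- gauge: Loose flat steel go gauge, 0.19 kg; origin at the blade's lower end, z up to the handle, x the flat's normal on the stud side. Blade 8 mm thick (x), 24 wide (y) to z 80, its last 6 mm only 6 by 21; neck 8 by 14 to z 115; square wooden handle 20 by 20, z 115 to 175. Starts lying back on the rack's board, its z leaning 27 deg from vertical, top to the rack's -x (robot side).
- gauge_grip (a point): On the handle's axis, 155 mm up from the blade's lower end: a good place to grip, fingers on the handle's y faces (20 mm apart). On the rack, the hook's top is 115 mm up the gauge and the board ends at 105 mm, so the handle stands clear of both.
- gauge_stud (a point): Point on the axis of the gauge's round stud (10 mm diameter, standing out of the blade's face along +x, x 4 to 24 mm, z 75 mm), 12 mm in front of the blade's middle.
- rack: Fixed wooden board, 160 mm wide, leaning 27 deg from vertical, on a steel foot 200 by 170 mm. Origin under the foot's centre, z up, y along the board's width. The board faces +x and up: up the slope is (-0.454, 0, 0.891), out of the face (0.891, 0, 0.454). A steel hook stands 11 to 21 mm off its face; the blade lies behind the hook, the stud sticks out through it.
- hook_seat (a point): On the rack: where gauge_stud rests. Here the stud lies on the hook's level floor, against its nose (-y side). The nose's lip, 7 mm thick, reaches over the stud, 2 mm above it and 6 mm past its middle to +y, and stops a straight lift. Shank: 30 to 41 mm to +y, 40 mm up. Stud above the lip after 19 mm of lift up the slope; blade above the hook after 95 mm: only then can it leave the slope.
- keeper (a joint): Sprung steel flap, 41 mm long, hung from a pivot 22.5 mm to the rack's +y and 34 mm up the slope from the seat, turning in the board's plane. 0 rad shut (against the stud), 0.42 at its firm stop. It opens as the stud is shoved to the rack's +y: 15 mm to the stop, 2.6 N to start, 4 N when open. The open gap beside the lip is 14 mm; hold the stud there while lifting, or it springs shut.
- holder: Fixed steel plate, 100 by 200 mm, carrying two fixed look-alike steel die shoes (70 by 56 mm, tops 63 mm above the bench), 100 mm apart along its y. Origin under its centre, z up.
- gap_left (a point): Centre of the slot's mouth in the top face of the shoe on the holder's +y side; axes as the holder's. Slot 10 mm wide (x), 27 mm long (y), 2 mm chamfer, 45 mm deep. In one shoe, left or right by chance and not seen from outside, it narrows to 5 mm at 16 mm depth and stops the blade firmly; in the other the blade goes down all 45 mm. It fits either way round.
- gap_right (a point): The same for the shoe on the holder's -y side.
- hammer: Loose hammer lying on the bench; bystander, leave alone.
- tin: Loose metal tin, 72 mm wide and 60 mm high; bystander, leave alone.
- firebrick: Loose half firebrick, 114 by 115 by 65 mm; bystander, leave alone.
There are look-alikes about, which are no part of the job. What is meant by the holder is not purple, red or white, and is the larger of those in its own colour.

How it is judged:
By the outcome, as a careful person would: the job done as asked, in the order asked, and still so for the second after the job is handed in, with the robot touching nothing.
It also fails if it takes over 58 s, if anything falls off the work surface, if the arm or the gripper's body presses on something with over 40 N, if the wrist force passes 120 N, or if a joint passes its speed limit or range.

### The arm

A 7-joint arm with a two-finger parallel gripper is mounted at the origin on the work surface. World frame = base frame: x ahead of the robot, y to its left, z up, the work surface at z = 0. Lengths are in m, angles in rad, forces in N, time in s.
With the tool pointing down it reaches from about 0.4 to 0.875 m from the base axis. Payload 19.3 kg.
Tool frame: the origin (TCP) lies at the very end of the fingers, on their centre line; the grasp point (between the pads) lies 19 mm behind it; z points along the fingers, y is the line along which they close (so a half turn about z gives the same grasp; the last joint's range is limited). The gripper opens to 85 mm and grips with 20 to 120 N. Pads are 22 mm wide; open, the fingers measure 114 mm over their backs; the gripper's body (76 mm by 85 mm) begins 54 mm behind the grasp point. The pads swing forward as they close: fully open they stand 13 mm farther back than shut.
Start: joints at [1.216, 0.521, -0.036, 1.599, 0.021, 1.021, -0.113], TCP at [0.176, -0.6, 0.231] pointing down, gripper open.
Joint ranges: [-2.91, 2.91], [-0.3, 2.13], [-1.5, 1.42], [0.17, 2.43], [-1.26, 4.41], [0.16, 1.93], [-2.52, 2.52]. Speed limits (rad/s): [1.89, 1.89, 2.39, 2.39, 3.01, 3.01, 3.01].

### API

Orientations are given as [roll, pitch, yaw] about the fixed x, y, z axes, in that order (R = Rz(yaw) Ry(pitch) Rx(roll)).
In Python, from workcell import bot gives the robot as it stands.
- The arm moves only by the tool jog_arm, never from a script. Its argument "motion" is a list of rows, each a list of 5 numbers: the shift along the tool's x, y, z scaled (see below), then the turn about the tool's z scaled (see below), then the opening, from 0 (shut) to 1 (fully open). A call has 1 to 12 rows; each row shifts and turns the commanded pose from where the row before left it, along the tool's axes as they then stand; what a row does not reach is not made up. The controller multiplies each number of a shift by 30 mm and each number of a turn by 0.08 rad. A row lasts 1/10 s, in which the tool goes at most 50 mm and 8.59 degrees, less where a joint would pass 70% of its speed; a pose out of reach is approached as far as the arm can. A call with a number of a shift or a turn outside -1 to 1 is refused whole. A call with a gripper value outside its range is refused whole. The fingers move at their own pace and stop on an object; "newtons" is the grip in N (left out, the last holds). Time passes only in rows, so rows that do not move let the fingers close. It gives the time, the measured TCP pose, the force, the opening and the grip force at its end, in the units of the state.
- bot.observe(): the state, without advancing time (a new reading comes with each control period).
- bot.grab_frame(name): name is "scene" or "top" or "wrist"; returns a dict with "pixels" (420x560x3 uint8, red, green, blue), "fovy" (degrees; the focal length in pixels is half the picture's height over the tangent of half this angle, whatever the lens; pixels are square), "cx", "cy" (the principal point, pixels), "rvec" (rotation vector, rad) and "tvec" (3), from world to camera coordinates, as OpenCV has them; the wrist camera has in their place "mount" (4x4, takes a point from camera to tool coordinates, whose origin is the TCP and whose axes are the flange's). Camera axes: x right, y down, z forward; pixel columns grow to the right and rows downward; lengths in m; the calibration is good to about 2 mm. A picture is of the moment at which its call begins: read the wrist's pose just before it. There is no depth.
- bot.job_done(): hands the job in; it is judged then, once.
The state is a dict: "clock": time; "qpos": joint angles; "qd": joint speeds; "joint_efforts": joint torques, N m; "position": TCP position; "tool_rot": TCP orientation; "force": force on the tool from outside, world axes, zero at the start; "moment": the same for the moment, N m; "grip_width": finger opening in m; "finger_force": force on a finger pad.
Only numpy, scipy, OpenCV 4.12 (cv2) and the standard library are available. Lean on these libraries where they do the work, as an engineer would, in place of code of your own. Each camera call takes 0.05 s, during which the arm holds its last target. There are 200 camera calls.

## Working session

There is one attempt and no reset: what is moved stays moved. The work goes in short steps, Python scripts to look and compute and a tool call to move; the robot and the scene stay as the last step left them, time stands still between calls to the robot, and variables do not carry over. Pictures are saved under pics/ and viewed, at most 10 in all, crops included, and the job is handed in when it is done.

Besides the shell and the picture viewer there is one more tool, called after "Request:" as name([rows], argument=value, ...), one row to a line, values as JSON. jog_arm: Moves the arm, as the interface text tells. Shifts and turns lie within -1 to 1; 1 stands for 30 mm of shift or 0.08 rad of turn. Its arguments: {"type":"object","properties":{"motion":{"type":"array","items":{"type":"array","items":{"type":"number"}}},"newtons":{"type":"number"}},"required":["motion"]}

```bash
mkdir -p pics; ls; cat > h.py <<'E'
import numpy as np, cv2, pickle
from workcell import bot
from scipy.spatial.transform import Rotation as Ro
def cam(n):
    s=bot.observe(); f=bot.grab_frame(n); h=f["pixels"].shape[0]
    F=h/2/np.tan(np.radians(f["fovy"])/2)
    if "mount" in f:
        T=np.eye(4);T[:3,:3]=Ro.from_euler('xyz',s["tool_rot"]).as_matrix();T[:3,3]=s["position"]
        M=T@np.array(f["mount"]);R=M[:3,:3];C=M[:3,3]
    else:
        R=cv2.Rodrigues(np.array(f["rvec"],float))[0].T;C=-R@np.array(f["tvec"],float).ravel()
    return dict(px=f["pixels"],F=F,cx=f["cx"],cy=f["cy"],R=R,C=C)
def ray(c,u,v):
    d=c["R"]@np.array([(u-c["cx"])/c["F"],(v-c["cy"])/c["F"],1]);return c["C"],d/np.linalg.norm(d)
def plane(c,u,v,z):
    C,d=ray(c,u,v);return C+d*(z-C[2])/d[2]
def proj(c,P):
    p=c["R"].T@(np.array(P)-c["C"]);return p[:2]/p[2]*c["F"]+[c["cx"],c["cy"]]
def tri(c1,p1,c2,p2):
    C1,a=ray(c1,*p1);C2,b=ray(c2,*p2);t=np.linalg.lstsq(np.c_[a,-b],C2-C1,rcond=None)[0]
    P,Q=C1+a*t[0],C2+b*t[1];return (P+Q)/2,np.linalg.norm(P-Q)
def save(c,name,box=None,k=1):
    im=cv2.cvtColor(c["px"],cv2.COLOR_RGB2BGR)
    if box: im=im[box[1]:box[3],box[0]:box[2]]
    cv2.imwrite("pics/"+name,cv2.resize(im,None,fx=k,fy=k,interpolation=cv2.INTER_CUBIC))
E
python3 - <<'E'
from h import *
for n in ("scene","top"):
    c=cam(n);pickle.dump(c,open(n+".pkl","wb"));save(c,n+"0.png",None,1.4);print(n,c["C"],c["F"],c["cx"],c["cy"],c["R"][:,2])
s=bot.observe();print(s)
E
```

```text
pics
scene [1.50398174 0.68111815 0.87604143] 429.1340613546421 278.4072324070406 211.87732087736399 [-0.69225804 -0.50125389 -0.51915638]
top [ 0.36433609 -0.02226842  1.79525311] 545.3670431046945 270.62665479538 211.95150250313344 [ 0.11417882  0.00283598 -0.99345617]
{'clock': 0.1, 'qpos': array([ 1.21579394,  0.52195674, -0.03634349,  1.59993742,  0.0211394 ,
        1.0211147 , -0.11280869]), 'qd': array([ 4.34699191e-04,  4.12761213e-04,  6.33693992e-05, -1.31511794e-03,
       -3.19965190e-04, -2.01303917e-04, -1.09884653e-03]), 'joint_efforts': array([ 3.61324768e-03, -9.28492498e+01,  1.98419429e+00, -3.70532691e+01,
        1.81962753e-02,  5.35392057e-03,  1.36419212e-04]), 'position': array([ 0.17551189, -0.59953352,  0.2307865 ]), 'tool_rot': array([-3.14055759e+00,  1.31788130e-05,  2.84764726e-01]), 'force': array([ 0.16969008, -0.08105258,  0.43641139]), 'moment': array([-0.06674418,  0.0045508 , -0.00847523]), 'finger_force': 0.0, 'grip_width': 0.08529630583565548}
```

View pics/scene0.png

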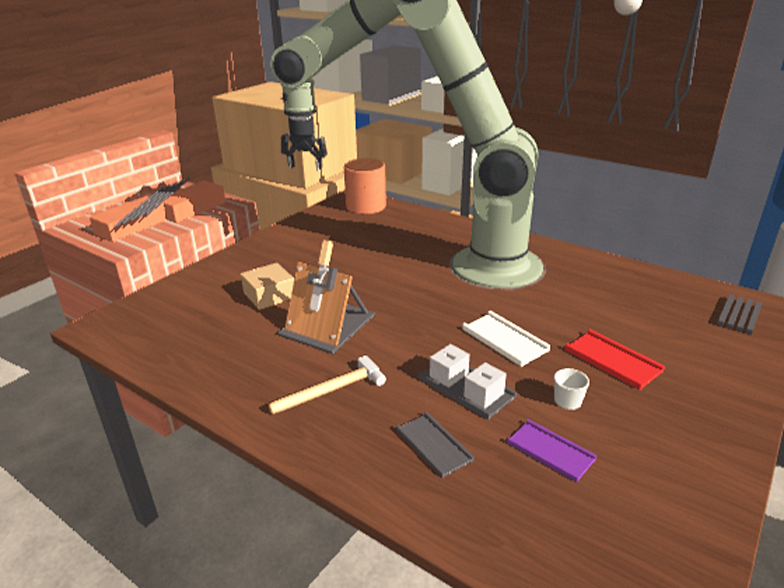

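View pics/top0.png

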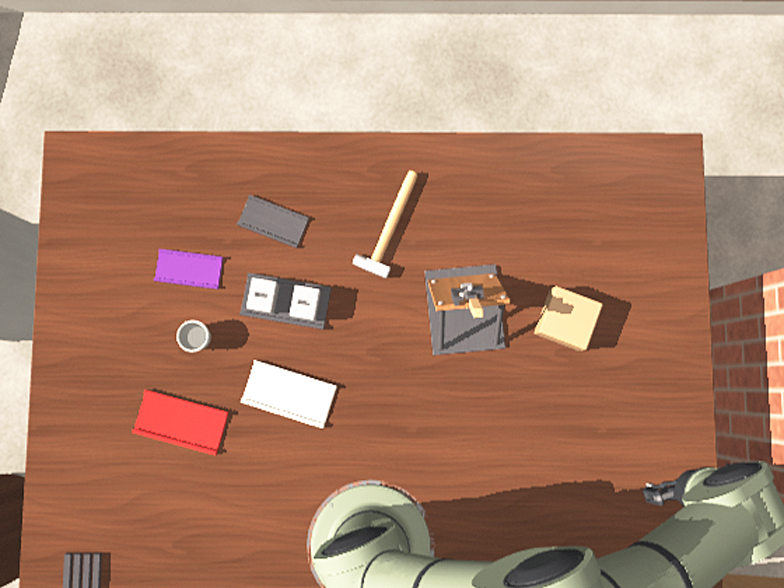

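The scene shows the rack at about (320,300), and two dark-grey plates. Plate A is at (465,385) in scene and (285,300) in top, and carries two shoes. Plate B is at (435,443) in scene and (273,220) in top, and is smaller and empty. Purple, red and white are excluded, so A, the larger grey one with the shoes, is the holder. I'll confirm that in an enlarged crop.

```bash
python3 - <<'E'
from h import *
t=pickle.load(open("top.pkl","rb"));s=pickle.load(open("scene.pkl","rb"))
def crop(c,x,y): return cv2.resize(c["px"][y:y+75,x:x+100],None,fx=4,fy=4,interpolation=cv2.INTER_CUBIC)
boxes=[(t,284,184),(s,185,165),(t,154,177),(s,285,230)]
i=[crop(*b) for b in boxes]
im=np.vstack([np.hstack(i[:2]),np.hstack(i[2:])]);cv2.imwrite("pics/comp.png",im[:,:,::-1])
E
```

```text
(no output)
```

View pics/comp.png

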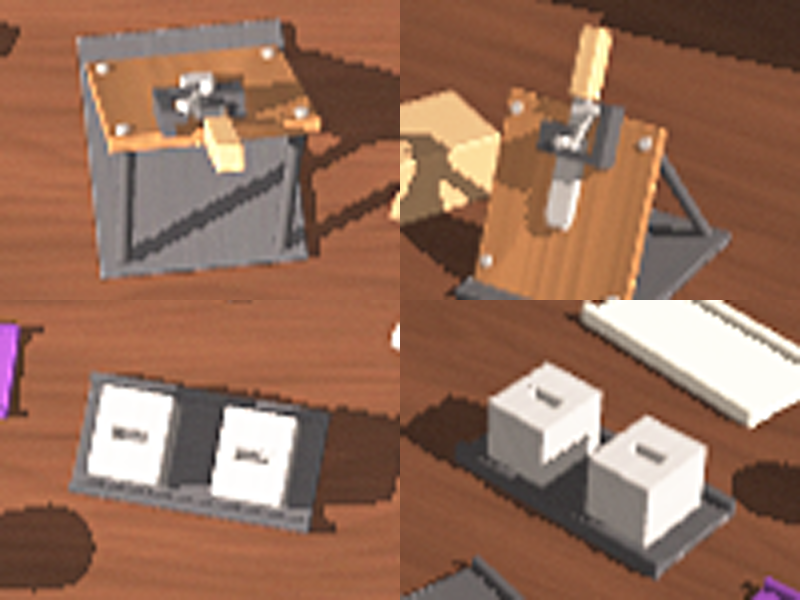

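Tiles: rack from top (foot corners at tile 78,38 / 281,20 / 103,278 / 308,258), rack from scene with the handle at (597,32)–(585,92), and the holder in both views. The holder is dark grey, with slots at (130,435) and (252,456) in the top tile. That confirms A.

```bash
python3 - <<'E'
from h import *
t=pickle.load(open("top.pkl","rb"));s=pickle.load(open("scene.pkl","rb"))
T=lambda x,y,ox,oy:(ox+(x+.5)/4-.5,oy+(y+.5)/4-.5)
cs=[plane(t,*T(x,y,284,184),0.008) for x,y in((78,38),(281,20),(308,258),(103,278))]
cs=np.array(cs);print(cs.round(3),"foot centre",cs.mean(0).round(3))
dx=(cs[0]+cs[1]-cs[2]-cs[3]);print("size",np.linalg.norm(dx)/2,"yaw",np.arctan2(dx[1],dx[0]))
dy=cs[0]+cs[3]-cs[1]-cs[2];print(np.linalg.norm(dy)/2,np.arctan2(dy[1],dy[0])-np.pi/2)
a=tri(t,T(228,157,284,184),s,T(598-400,32,185,165));b=tri(t,T(220,120,284,184),s,T(587-400,92,185,165))
print("handle top",a,"bottom",b)
l=plane(t,*T(130,435-300,154,177),.063);r=plane(t,*T(252,455-300,154,177),.063);d=l-r
l2=plane(s,*T(147,397-300,285,230),.063);r2=plane(s,*T(651-400,453-300,285,230),.063)
print("slots",l,r,np.linalg.norm(d),"yaw",np.arctan2(d[1],d[0])-np.pi/2); print(l2,r2)
st=bot.observe();print(Ro.from_euler('xyz',st["tool_rot"]).as_matrix().round(3))
f=cam("wrist");print(f["C"],f["R"].round(2),f["F"])
E
```

```text
[[ 0.633 -0.124  0.008]
 [ 0.649 -0.293  0.008]
 [ 0.452 -0.312  0.008]
 [ 0.435 -0.144  0.008]] foot centre [ 0.542 -0.218  0.008]
size 0.1985220622632231 yaw 0.09971135293720311
0.16876788653912073 0.09746765255430057
handle top (array([ 0.51377837, -0.22012216,  0.22857523]), np.float64(0.0007521091968770282)) bottom (array([ 0.54302121, -0.21678717,  0.18475916]), np.float64(0.0072626891052647215))
slots [0.56735048 0.25305726 0.063     ] [0.55167782 0.15519689 0.063     ] 0.09910743873942149 yaw -0.15880471186428102
[0.55136921 0.15473849 0.063     ] [0.56771586 0.25426555 0.063     ]
[[ 0.96   0.281 -0.   ]
 [ 0.281 -0.96   0.001]
 [-0.    -0.001 -1.   ]]
[ 0.25077863 -0.57893034  0.3736848 ] [[ 0.28 -0.91 -0.3 ]
 [-0.96 -0.27 -0.09]
 [-0.    0.31 -0.95]] 328.98377962684094
```

Request:
jog_arm([
  [0, 0, -0.8, 0.78, 1],
  [0, 0, -0.8, 0.78, 1],
  [0, 0, -0.8, 0.78, 1],
  [0.97, -0.88, 0, 0, 1],
  [0.97, -0.88, 0, 0, 1],
  [0.97, -0.88, 0, 0, 1],
  [0.97, -0.88, 0, 0, 1],
  [0.97, -0.88, 0, 0, 1],
  [0.97, -0.88, 0, 0, 1],
  [0.97, -0.88, 0, 0, 1],
  [0.97, -0.88, 0, 0, 1],
  [0.97, -0.88, 0, 0, 1],
], newtons=100)

```text
clock: 1.35
position: [0.4139, -0.3365, 0.3033]
tool_rot: [-3.142, 0.0, 0.098]
force: [0.5, -0.8, 0.2]
grip_width: 0.0856
finger_force: 0.0
```

Request:
jog_arm([
  [0.97, -0.88, 0, 0, 1],
  [0.97, -0.88, 0, 0, 1],
  [0.97, -0.88, 0, 0, 1],
  [0, 0, 0, 0, 1],
  [0, 0, 0, 0, 1],
])

```text
clock: 1.85
position: [0.4925, -0.2499, 0.303]
tool_rot: [-3.141, 0.001, 0.099]
force: [-0.0, -0.1, -0.2]
grip_width: 0.0856
finger_force: 0.0
```

```bash
python3 - <<'E'
from h import *
c=cam("wrist");pickle.dump(c,open("w1.pkl","wb"));save(c,"w1.png",None,1.4);s=bot.observe();print(s["position"],s["tool_rot"])
print([proj(c,p).round(0)*1.4 for p in([0.514,-.22,.2286],[.543,-.217,.185])])
E
```

```text
[ 0.49192862 -0.25080886  0.30310996] [3.14154616e+00 5.65930545e-04 9.74663965e-02]
[array([329. , 256.2]), array([336. , 186.2])]
```

View pics/w1.png

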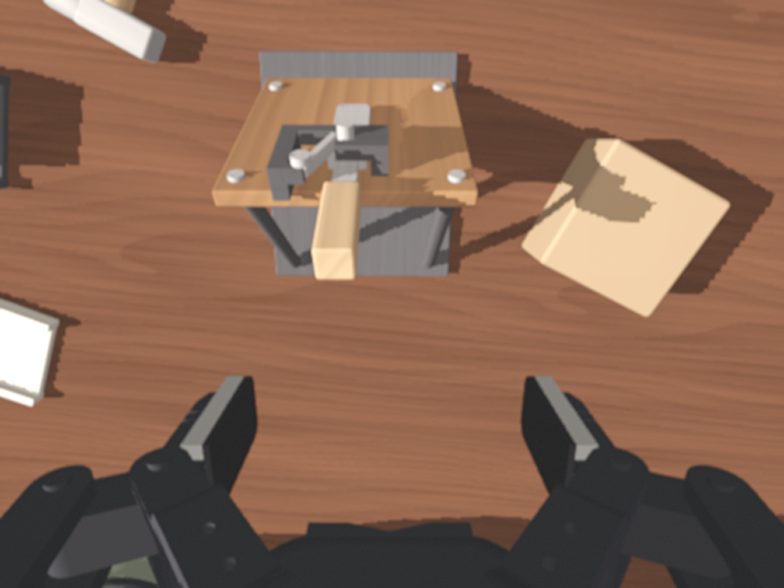

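The wrist view shows the handle's end face centred at (336,263) and the neck end at (342,183). That is about 3 mm toward tool +y and −x from the first estimate, so I'm correcting for it and descending.

Request:
jog_arm([
  [0.5, -0.44, 0, 0, 1],
  [0.52, -0.43, 0, 0, 1],
  [0, 0, 0.75, 0, 1],
  [0, 0, 0.75, 0, 1],
  [0, 0, 0.75, 0, 0.8],
  [0, 0, 0.75, 0, 0.6],
  [0, 0, 0.7, 0, 0.5],
  [0, 0, 0, 0, 0.5],
])

```text
clock: 2.7
position: [0.5182, -0.2224, 0.1901]
tool_rot: [-3.14, 0.004, 0.096]
force: [-0.5, 0.8, 0.4]
grip_width: 0.0426
finger_force: 0.0
```

```bash
python3 - <<'E'
from h import *
c=cam("wrist");pickle.dump(c,open("w2.pkl","wb"));save(c,"w2.png",None,1.4);s=bot.observe();print(s["position"],s["tool_rot"],s["force"],s["grip_width"])
E
```

```text
[ 0.5191126  -0.22240881  0.19175916] [-3.14100614e+00  2.00955922e-03  9.60546790e-02] [-0.58260019 -0.08897417  1.00886384] 0.04274016963792318
```

View pics/w2.png

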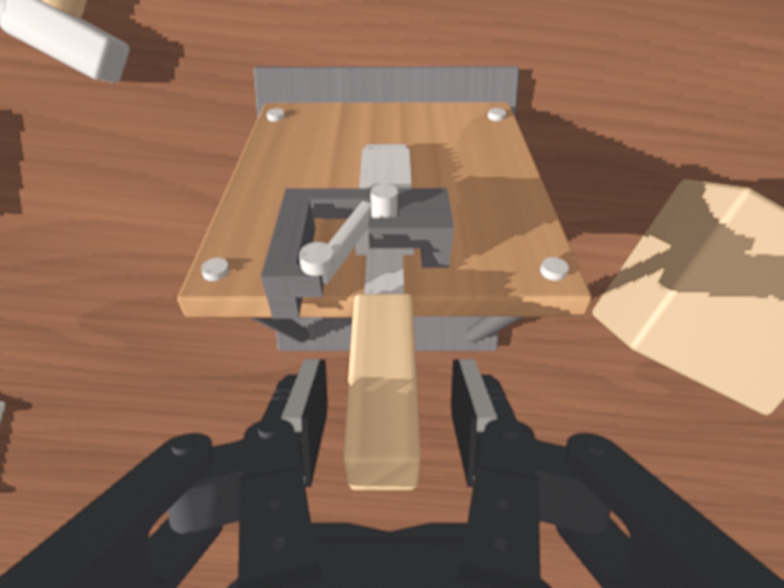

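The handle is centred at column 383 and the fingers at about 388, an offset of 1.5 mm. The hook, keeper (left) and stud at (384,200) are clear. I'll nudge across and close.

Request:
jog_arm([
  [0, -0.05, 0, 0, 0.4],
  [0, 0, 0, 0, 0.2],
  [0, 0, 0, 0, 0],
  [0, 0, 0, 0, 0],
  [0, 0, 0, 0, 0],
  [0, 0, 0, 0, 0],
], newtons=100)

```text
clock: 3.35
position: [0.5204, -0.2203, 0.1935]
tool_rot: [3.141, -0.001, 0.097]
force: [-2.0, 0.5, 8.2]
grip_width: 0.0189
finger_force: 97.3
```

Request:
jog_arm([
  [0, -0.12, 0, 0, 0],
  [0, -0.12, 0, 0, 0],
  [0, -0.12, 0, 0, 0],
  [0, -0.1, 0, 0, 0],
  [0, 0, 0, 0, 0],
])

```text
clock: 3.85
position: [0.5191, -0.2078, 0.1935]
tool_rot: [3.139, -0.002, 0.096]
force: [-0.2, -5.5, 4.5]
grip_width: 0.0187
finger_force: 97.9
```

```bash
python3 - <<'E'
from h import *
c=cam("wrist");pickle.dump(c,open("w3.pkl","wb"));save(c,"w3.png",(150,80,450,300),2.6);s=bot.observe();print(s["position"],s["tool_rot"],s["force"],s["moment"])
E
```

```text
[ 0.51913528 -0.2077672   0.19351617] [ 3.13923776e+00 -1.88446704e-03  9.64138646e-02] [ 0.48802459 -6.9012858   5.17995585] [-1.69440369 -0.04378375 -0.28376174]
```

View pics/w3.png

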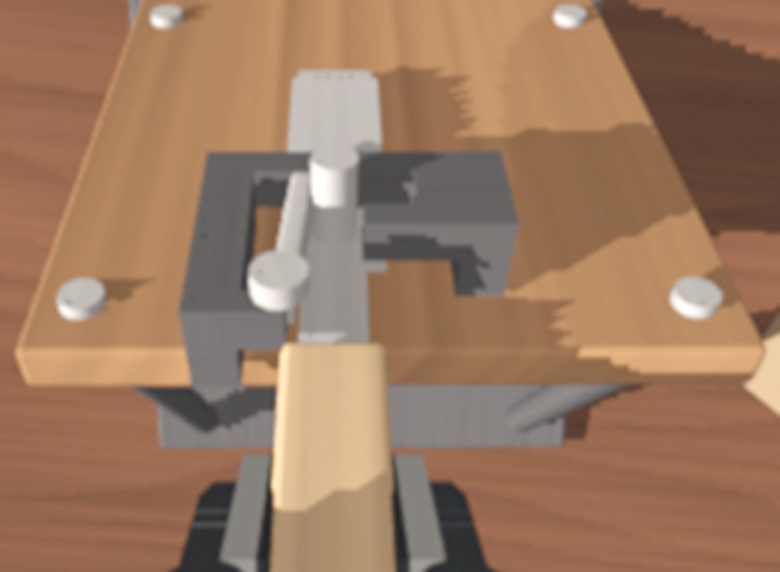

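The stud at (334,180) is nearly clear of the lip edge at column 360. The keeper is swung open but not yet at its stop, so I'll push 2 mm more.

Request:
jog_arm([
  [0, -0.07, 0, 0, 0],
  [0, 0, 0, 0, 0],
])

```text
clock: 4.1
position: [0.519, -0.2061, 0.1936]
tool_rot: [3.139, -0.002, 0.096]
force: [0.2, -7.9, 3.7]
grip_width: 0.0184
finger_force: 97.8
```

Request:
jog_arm([
  [-0.09, 0, -0.18, 0, 0],
  [-0.09, 0, -0.18, 0, 0],
  [0, 0, 0, 0, 0],
])

```text
clock: 4.4
position: [0.5133, -0.2062, 0.2045]
tool_rot: [3.139, -0.002, 0.096]
force: [-0.5, -6.3, 3.3]
grip_width: 0.0187
finger_force: 98.7
```

Request:
jog_arm([
  [-0.09, 0, -0.18, 0, 0],
  [-0.08, 0, -0.16, 0, 0],
  [0, 0.13, 0, 0, 0],
  [-0.05, 0.13, -0.09, 0, 0],
  [0, 0, 0, 0, 0],
])

```text
clock: 4.9
position: [0.5076, -0.2137, 0.2168]
tool_rot: [3.141, -0.001, 0.097]
force: [1.9, -1.4, 1.3]
grip_width: 0.0187
finger_force: 99.3
```

Request:
jog_arm([
  [-0.17, 0, -0.34, 0, 0],
  [-0.17, 0, -0.34, 0, 0],
  [-0.17, 0, -0.34, 0, 0],
  [-0.17, 0, -0.34, 0, 0],
  [-0.17, 0, -0.34, 0, 0],
  [-0.17, 0, -0.34, 0, 0],
  [-0.17, 0, -0.34, 0, 0],
  [-0.17, 0, -0.34, 0, 0],
  [0, 0, -0.5, 0, 0],
])

```text
clock: 5.8
position: [0.4655, -0.2173, 0.3131]
tool_rot: [-3.141, 0.001, 0.097]
force: [-0.2, -0.3, -1.0]
grip_width: 0.019
finger_force: 98.9
```

Request:
jog_arm([
  [0, 0, -0.2, 0.8, 0],
  [0, 0, 0, 0.8, 0],
  [0, 0, 0, 0.8, 0],
  [0, 0, 0, 0.8, 0],
  [-0.11, -0.98, 0, 0, 0],
  [-0.11, -0.98, 0, 0, 0],
  [-0.11, -0.98, 0, 0, 0],
  [-0.11, -0.98, 0, 0, 0],
  [-0.11, -0.98, 0, 0, 0],
  [-0.11, -0.98, 0, 0, 0],
  [-0.11, -0.98, 0, 0, 0],
  [-0.11, -0.98, 0, 0, 0],
])

```text
clock: 7.0
position: [0.4773, 0.0202, 0.3191]
tool_rot: [3.141, 0.0, -0.159]
force: [0.2, 0.6, -1.2]
grip_width: 0.0185
finger_force: 99.0
```

Request:
jog_arm([
  [-0.11, -0.98, 0, 0, 0],
  [-0.11, -0.98, 0.3, 0, 0],
  [-0.11, -0.98, 0.6, 0, 0],
  [-0.11, -0.98, 0.9, 0, 0],
  [-0.11, -0.98, 0.9, 0, 0],
  [0, 0, 0.7, 0, 0],
  [0, 0, 0, 0, 0],
  [0, 0, 0, 0, 0],
])

```text
clock: 7.8
position: [0.4847, 0.1664, 0.2173]
tool_rot: [3.141, 0.0, -0.159]
force: [1.1, 0.3, -1.9]
grip_width: 0.0185
finger_force: 99.1
```

```bash
python3 - <<'E'
from h import *
c=cam("wrist");pickle.dump(c,open("w4.pkl","wb"));s=bot.observe();print(s["position"],s["tool_rot"],s["force"])
d=cam("scene");pickle.dump(d,open("s4.pkl","wb"))
a=cv2.resize(c["px"],(400,300),interpolation=cv2.INTER_AREA);b=cv2.resize(d["px"][185:305,255:415],(400,300),interpolation=cv2.INTER_CUBIC)
a2=cv2.resize(c["px"][60:210,180:380],(400,300),interpolation=cv2.INTER_CUBIC)
e=cam("top");pickle.dump(e,open("t4.pkl","wb"));b2=cv2.resize(e["px"][175:250,150:250],(400,300),interpolation=cv2.INTER_CUBIC)
cv2.imwrite("pics/c4.png",np.vstack([np.hstack([a,b]),np.hstack([a2,b2])])[:,:,::-1])
E
```

```text
[0.48511834 0.1664617  0.21783349] [-3.14143428e+00 -9.98248203e-04 -1.59438444e-01] [ 0.4222744  -0.05105845 -0.63904402]
```

View pics/c4.png

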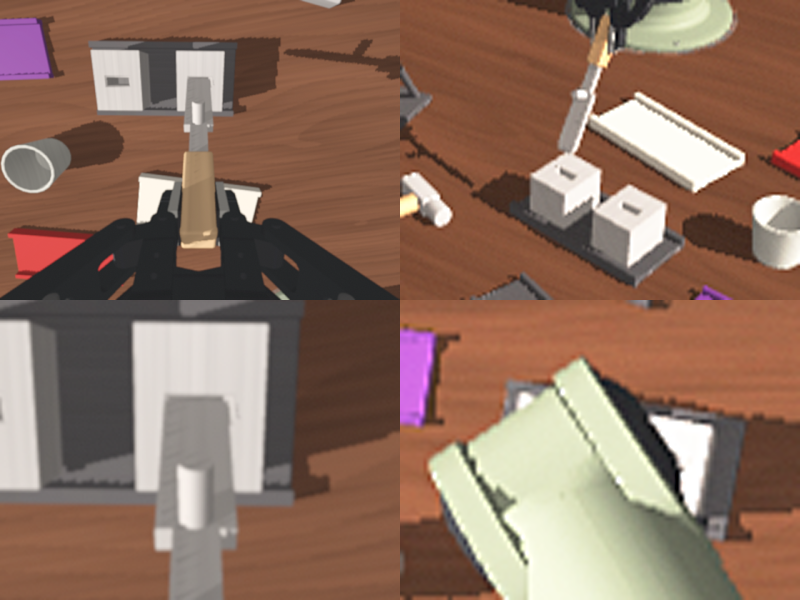

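The wrist tile shows the blade's tip at crop (200,397), above the right shoe, and the scene tile shows it at (568,152). I'll triangulate the tip.

```bash
python3 - <<'E'
from h import *
c=pickle.load(open("w4.pkl","rb"));s=pickle.load(open("s4.pkl","rb"))
print("tip",tri(c,(280,108.5),s,(322,245.5)))
tcp=np.array([.4851,.1665,.2178]);tx=np.array([.9873,-.1588,0])
for k in(20,27,34):
  a=np.radians(k);P=tcp+[0,0,.019]+.155*(np.sin(a)*tx-[0,0,np.cos(a)]);print(k,P,proj(c,P),proj(s,P))
print("left slot",plane(c,165.2,114.8,.063))
g=cv2.cvtColor(c["px"],cv2.COLOR_RGB2GRAY)[105:125,150:182];y,x=np.where(g<g.max()*.65);print(len(x),x.mean()+150,y.mean()+105,plane(c,x.mean()+150,y.mean()+105,.063))
E
```

```text
tip (array([0.55420684, 0.15398258, 0.09679035]), np.float64(0.005554724502742147))
20 [0.53743986 0.15808152 0.09114764] [275.43461147 132.95769428] [324.90927491 244.76008992]
27 [0.55457485 0.15532548 0.09869399] [275.34722597 110.71330932] [321.4353306  245.16141532]
34 [0.57067413 0.15273603 0.10829918] [275.23245309  87.56768582] [318.12885376 244.87580149]
left slot [0.56530293 0.25101316 0.063     ]
319 163.90282131661442 114.1692789968652 [0.56599492 0.25198948 0.063     ]
```

Request:
jog_arm([
  [-0.1, -0.03, 0.4, 0, 0],
  [0, 0, 0.4, 0, 0],
  [0, 0, 0.1, 0, 0],
  [0, 0, 0.1, 0, 0],
  [0, 0, 0.1, 0, 0],
  [0, 0, 0, 0, 0],
], newtons=40)

```text
clock: 8.55
position: [0.4818, 0.1683, 0.1833]
tool_rot: [3.141, 0.0, -0.159]
force: [0.7, -0.4, -1.1]
grip_width: 0.0189
finger_force: 99.2
```

Request:
jog_arm([
  [0, 0, 0.06, 0, 0],
  [0, 0, 0.06, 0, 0],
  [0, 0, 0.05, 0, 0],
  [0, 0, 0, 0, 0],
], newtons=40)

```text
clock: 8.95
position: [0.4818, 0.1683, 0.1783]
tool_rot: [3.141, 0.0, -0.158]
force: [-0.8, -0.3, -2.1]
grip_width: 0.0188
finger_force: 99.3
```

Request:
jog_arm([
  [0.1, 0, -0.04, 0, 0],
  [0.1, 0, -0.04, 0, 0],
  [0, 0, 0, 0, 0],
], newtons=30)

```text
clock: 9.25
position: [0.4871, 0.1675, 0.1808]
tool_rot: [3.141, 0.002, -0.158]
force: [-6.5, 1.1, -0.7]
grip_width: 0.0188
finger_force: 99.6
```

Request:
jog_arm([
  [0.12, 0, -0.05, 0, 0],
  [0.12, 0, -0.05, 0, 0],
  [0.12, 0, -0.05, 0, 0],
  [0, 0, 0, 0, 0],
], newtons=30)

```text
clock: 9.65
position: [0.498, 0.1657, 0.1853]
tool_rot: [3.141, 0.001, -0.159]
force: [-6.4, 1.2, -0.9]
grip_width: 0.0191
finger_force: 100.1
```

Request:
jog_arm([
  [0.2, 0, -0.08, 0, 0],
  [0.2, 0, -0.065, 0, 0],
  [0.2, 0, -0.055, 0, 0],
  [0.2, 0, -0.045, 0, 0],
  [0.2, 0, -0.04, 0, 0],
  [0.2, 0, -0.03, 0, 0],
  [0.2, 0, -0.02, 0, 0],
  [0.2, 0, -0.01, 0, 0],
  [0, 0, 0, 0, 0],
])

```text
clock: 10.55
position: [0.5462, 0.158, 0.1958]
tool_rot: [-3.142, 0.0, -0.159]
force: [-4.6, -0.2, 0.6]
grip_width: 0.0189
finger_force: 101.9
```

```bash
python3 - <<'E'
from h import *
c=cam("wrist");pickle.dump(c,open("w5.pkl","wb"));s=bot.observe();print(s["position"],s["tool_rot"],s["force"])
d=cam("scene");pickle.dump(d,open("s5.pkl","wb"))
a=cv2.resize(c["px"][60:360,80:480],(400,300));b=cv2.resize(d["px"][175:295,265:425],(400,300),interpolation=cv2.INTER_CUBIC)
cv2.imwrite("pics/c5.png",np.hstack([a,b])[:,:,::-1])
E
```

```text
[0.54592148 0.15810053 0.19574677] [-3.14157105e+00  8.60148413e-05 -1.58702269e-01] [-2.93167754 -0.67131601  1.00755534]
```

View pics/c5.png

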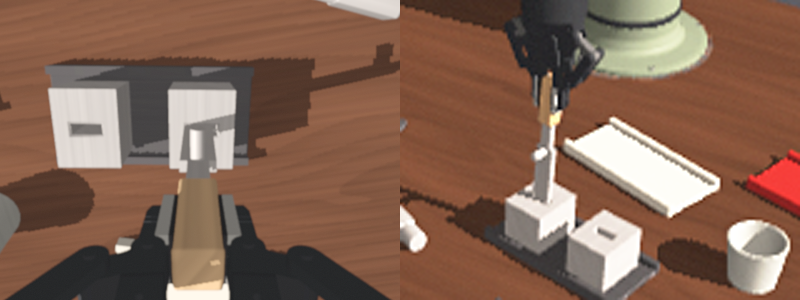

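The left tile shows the blade's tip in the right-hand slot with the gauge nearly upright, and the scene tile agrees. I'll finish the tilt, recentre and feel downward.

Request:
jog_arm([
  [0.14, 0, -0.01, 0, 0],
  [0.13, 0, 0, 0, 0],
  [0, 0, 0, 0, 0],
  [-0.07, 0.03, 0, 0, 0],
  [0, 0, 0.05, 0, 0],
  [0, 0, 0.05, 0, 0],
  [0, 0, 0.05, 0, 0],
  [0, 0, 0, 0, 0],
])

```text
clock: 11.45
position: [0.5519, 0.1564, 0.1917]
tool_rot: [-3.141, -0.001, -0.159]
force: [-1.2, -0.7, 3.2]
grip_width: 0.0189
finger_force: 102.8
```

Request:
jog_arm([
  [0, 0, 0.05, 0, 0],
  [0, 0, 0.05, 0, 0],
  [0, 0, 0, 0, 0],
])

```text
clock: 11.75
position: [0.5515, 0.156, 0.1882]
tool_rot: [3.141, 0.0, -0.159]
force: [0.3, -2.4, -2.3]
grip_width: 0.0187
finger_force: 101.7
```

Request:
jog_arm([
  [0, 0, 0.05, 0, 0],
  [0, 0, 0.05, 0, 0],
  [0, 0, 0.05, 0, 0],
  [0, 0, 0, 0, 0],
])

```text
clock: 12.15
position: [0.5515, 0.1561, 0.1837]
tool_rot: [3.141, 0.0, -0.159]
force: [-0.1, -3.8, -4.7]
grip_width: 0.0187
finger_force: 101.5
```

Request:
jog_arm([
  [0, 0, 0.05, 0, 0],
  [0, 0, 0.05, 0, 0],
  [0, 0, 0.05, 0, 0],
  [0, 0, 0, 0, 0],
])

```text
clock: 12.55
position: [0.5524, 0.1564, 0.1816]
tool_rot: [-3.141, -0.002, -0.159]
force: [-7.1, -5.1, 32.8]
grip_width: 0.0189
finger_force: 106.5
```

The blade stops firmly (33 N) at about 16 mm depth, so the right shoe is the narrowed one. I'll lift out and go exactly 100 mm along the holder's y to the left shoe.

Request:
jog_arm([
  [0, 0, -0.4, 0, 0],
  [0, 0, -0.5, 0, 0],
  [0, 0, -0.5, 0, 0],
  [0, -0.8, 0, 0, 0],
  [0, -0.9, 0, 0, 0],
  [0, -0.9, 0, 0, 0],
  [0, -0.71, 0, 0, 0],
  [0, 0, 0, 0, 0],
  [0, 0, 0, 0, 0],
])

```text
clock: 13.45
position: [0.5671, 0.255, 0.2215]
tool_rot: [-3.141, 0.0, -0.157]
force: [-0.4, -0.5, -2.0]
grip_width: 0.0193
finger_force: 101.8
```

Request:
jog_arm([
  [0, 0, 0.2, 0, 0],
  [0, 0, 0.2, 0, 0],
  [0, 0, 0.2, 0, 0],
  [0, 0, 0.1, 0, 0],
  [0, 0, 0.05, 0, 0],
  [0, 0, 0, 0, 0],
])

```text
clock: 14.05
position: [0.5672, 0.2543, 0.1989]
tool_rot: [3.141, 0.0, -0.159]
force: [0.3, 0.4, -1.3]
grip_width: 0.0187
finger_force: 101.8
```

Request:
jog_arm([
  [0, 0, 0.07, 0, 0],
  [0, 0, 0.07, 0, 0],
  [0, 0, 0.07, 0, 0],
  [0, 0, 0, 0, 0],
])

```text
clock: 14.45
position: [0.5671, 0.2543, 0.1925]
tool_rot: [3.141, 0.0, -0.158]
force: [0.5, -0.2, -1.8]
grip_width: 0.0187
finger_force: 101.8
```

Request:
jog_arm([
  [0, 0, 0.07, 0, 0],
  [0, 0, 0.07, 0, 0],
  [0, 0, 0.07, 0, 0],
  [0, 0, 0.07, 0, 0],
  [0, 0, 0, 0, 0],
])

```text
clock: 14.95
position: [0.5671, 0.2544, 0.184]
tool_rot: [3.141, 0.0, -0.158]
force: [0.6, -0.9, -2.9]
grip_width: 0.0185
finger_force: 101.8
```

Request:
jog_arm([
  [0, 0, 0.07, 0, 0],
  [0, 0, 0.07, 0, 0],
  [0, 0, 0.07, 0, 0],
  [0, 0, 0, 0, 0],
])

```text
clock: 15.35
position: [0.5671, 0.2544, 0.1777]
tool_rot: [3.141, 0.0, -0.158]
force: [0.2, 0.3, -1.4]
grip_width: 0.019
finger_force: 101.8
```

It passes 16 mm freely, so the left shoe is the one. I'll continue to the bottom.

Request:
jog_arm([
  [0, 0, 0.12, 0, 0],
  [0, 0, 0.12, 0, 0],
  [0, 0, 0.12, 0, 0],
  [0, 0, 0.12, 0, 0],
  [0, 0, 0.12, 0, 0],
  [0, 0, 0, 0, 0],
])

```text
clock: 15.95
position: [0.5671, 0.2543, 0.1595]
tool_rot: [3.141, 0.001, -0.158]
force: [0.7, -1.1, -0.7]
grip_width: 0.0188
finger_force: 101.7
```

Request:
jog_arm([
  [0, 0, 0.05, 0, 0],
  [0, 0, 0.05, 0, 0],
  [0, 0, 0.04, 0, 0],
  [0, 0, 0, 0, 0],
])

```text
clock: 16.35
position: [0.5672, 0.2544, 0.1557]
tool_rot: [3.142, 0.0, -0.158]
force: [0.2, -0.7, -2.4]
grip_width: 0.0191
finger_force: 101.8
```

Request:
jog_arm([
  [0, 0, 0.04, 0, 0],
  [0, 0, 0.04, 0, 0],
  [0, 0, 0, 0, 0],
])

```text
clock: 16.65
position: [0.5673, 0.2544, 0.1534]
tool_rot: [-3.142, -0.0, -0.159]
force: [0.1, -0.0, -1.8]
grip_width: 0.0187
finger_force: 102.1
```

Request:
jog_arm([
  [0, 0, 0.04, 0, 0],
  [0, 0, 0.04, 0, 0],
  [0, 0, 0, 0, 0],
])

```text
clock: 16.95
position: [0.568, 0.2546, 0.1532]
tool_rot: [-3.141, -0.002, -0.159]
force: [-4.7, -5.4, 28.0]
grip_width: 0.0187
finger_force: 105.9
```

Request:
jog_arm([
  [0, 0, -0.06, 0, 0],
  [0, 0, 0, 0, 0.3],
  [0, 0, 0, 0, 0.5],
  [0, 0, 0, 0, 0.7],
  [0, 0, 0, 0, 0.7],
  [0, 0, -0.5, 0, 0.7],
  [0, 0, -0.8, 0, 0.7],
  [0, 0, -0.9, 0, 0.7],
  [0, 0, -0.9, 0, 0.7],
  [0, 0, -0.9, 0, 0.7],
  [0, 0, 0, 0, 0.7],
  [0, 0, 0, 0, 0.7],
])

```text
clock: 18.15
position: [0.5674, 0.2545, 0.274]
tool_rot: [-3.141, -0.001, -0.158]
force: [0.2, 0.5, -0.9]
grip_width: 0.0593
finger_force: 0.0
```

```bash
python3 - <<'E'
from h import *
c=cam("wrist");s=bot.observe();print(s["position"],s["force"],s["grip_width"])
d=cam("scene")
a=cv2.resize(c["px"],(400,300));b=cv2.resize(d["px"][175:295,265:425],(400,300),interpolation=cv2.INTER_CUBIC)
cv2.imwrite("pics/c6.png",np.hstack([a,b])[:,:,::-1])
E
```

```text
[0.56704376 0.25429394 0.27300927] [-0.45638997  0.21465636  0.41571034] 0.05958123207861127
```

View pics/c6.png

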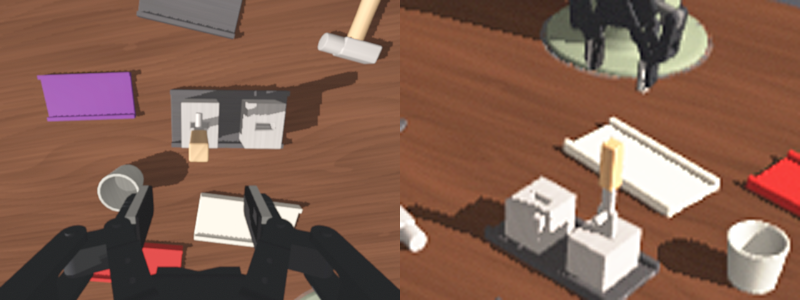

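The gauge stands upright and fully home in the left shoe at (198,140), with the gripper well clear. The hammer and tin show no sign of being moved. Handing in.

```bash
python3 -c "
from workcell import bot
print(bot.job_done())"
```

```text
the job is handed in; nothing more can be done
None
```

The gauge is off the rack and stands upright, fully home and released, in the left die shoe; the right shoe stopped the blade at about 16 mm, and I handed the job in at about 18 s.

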